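Dry-load the laminating press

TASK

Make up the dry pack in the small press: on its bottom board, centred between the two threaded rods and lying lengthwise from rod to rod, stack the three loose rectangular wooden pieces flat with the longest at the bottom, the next shorter on it and the shortest on top. Then lay the notched pressing bar flat on top of the pack, with a rod standing in each end notch. Leave the square block, the round bench dog and the tin of screws where they are.

Things in the scene. Friction and masses are not known exactly. Their poses are not given: they have to be found in the camera images.
- press: Laminating press, fixed: a grey-faced board 80 (x) x 224 (y) x 12 mm (z) flat on the bench, with two upright steel threaded rods, 11 mm thick, at x = 0, y = -90 and +90 mm, tops 112 mm above the bench; round each foot a collar 17 mm wide, 4 mm high (163 mm free between collars). Origin: centre of the board's underside, z up. Ends alike.
- long_piece: Thin pale wooden piece, the longest of the three rectangular ones: 52 (x) x 138 (y) x 13 mm (z). Origin: centre of its underside, z up. Loose, lies flat on the bench, about 70 g.
- middle_piece: Brown thick wooden piece of middle length: 50 (x) x 110 (y) x 30 mm (z). Origin: centre of its underside, z up. Loose, lies flat on the bench, about 100 g.
- short_piece: Pale wooden piece, the shortest of the three: 40 (x) x 85 (y) x 22 mm (z). Origin: centre of its underside, z up. Loose, lies flat on the bench, about 50 g.
- bar: Pressing bar of two dark wooden strips and a reddish core, 50 (x) x 204 (y) x 16 mm (z), with an open notch in the middle of each end, 24 mm wide, 24 mm deep (bottoms at y = -78 and +78 mm): it drops over the press's rods with about 6 mm play each way. Origin: centre of its underside, z up. Ends alike. Loose, flat on the bench, about 120 g.
- block: Chunky brown wooden block, nearly square from above, 55 x 60 x 40 mm high, a bystander: leave it alone. Origin: centre of its underside.
- dog: Round wooden bench dog standing upright, 40 mm diameter, 56 mm high, a bystander: leave it alone. Origin: centre of its underside.
- tin: Open round metal tin with screws, 67 mm diameter, 32 mm high, a bystander: leave it alone. Origin: centre of its underside.

How it is judged:
At the end, for the whole second after the job is handed in: Stacked upward from the press board: long, middle, short piece (each centred on the press within 13 mm), then the bar (within 11 mm, a rod in each notch); heights within 4 mm, flat within 0.06 rad, parallel to the press within 0.15 rad, released and at rest (horizontal distance between each of long_piece, middle_piece, short_piece and press below 0.013 m and z of long_piece in the frame of press between 0.008 and 0.016 m and angle between the y axis of each of long_piece, middle_piece, short_piece, bar and the y axis of press, either way round below 0.15 rad and angle between each of long_piece, middle_piece, short_piece, bar's own z axis and vertical below 0.06 rad and linear speed of each of long_piece, middle_piece, short_piece, bar below 0.02 m/s and angular speed of each of long_piece, middle_piece, short_piece, bar below 0.15 rad/s and z of middle_piece in the frame of press between 0.021 and 0.029 m and z of short_piece in the frame of press between 0.051 and 0.059 m and horizontal distance between bar and press below 0.011 m and z of bar in the frame of press between 0.073 and 0.081 m); the robot touches nothing.
It fails at once if the square block is shifted by more than 20 mm (distance of block from where it was at the start of the episode above 0.02 m).
It fails at once if the bench dog is shifted by more than 20 mm (distance of dog from where it was at the start of the episode above 0.02 m).
It fails at once if the screw tin is shifted by more than 20 mm (distance of tin from where it was at the start of the episode above 0.02 m).
It also fails if it takes over 106 s, if anything falls off the work surface, if the arm or the gripper's body presses on something with over 40 N, if the wrist force passes 120 N, or if a joint passes its speed limit or range.

ROBOT

A 6-joint arm with a two-finger parallel gripper is mounted at the origin on a cart in front of the work surface, level with it; the furniture and walls round the work are solid. World frame = base frame: x ahead of the robot, y to its left, z up, the work surface at z = 0. Lengths are in m, angles in rad, forces in N, time in s.
With the tool pointing down it reaches from about 0.3 to 0.875 m from the base axis. Payload 6.4 kg.
Tool frame: the origin (TCP) lies at the very end of the fingers, on their centre line; the grasp point (between the pads) lies 19 mm behind it; z points along the fingers, y is the line along which they close (so a half turn about z gives the same grasp; the last joint's range is limited). The gripper opens to 85 mm and grips with 20 to 120 N. Pads are 22 mm wide; open, the fingers measure 114 mm over their backs; the gripper's body (76 mm by 85 mm) begins 54 mm behind the grasp point. The pads swing forward as they close: fully open they stand 13 mm farther back than shut.
Start: joints at [1.116, 0.181, 1.607, -0, 1.354, -0.206], TCP at [0.142, 0.557, 0.231] pointing down, gripper open.
Joint ranges: [-2.99, 2.99], [-0.89, 2.07], [0.3, 2.58], [-1.14, 4.28], [0, 2.63], [-3.12, 3.12]. Speed limits (rad/s): [2.57, 2.57, 3.01, 3.14, 3.14, 3.14].

INTERFACE

Orientations are given as a unit quaternion [w, x, y, z].
In Python, from bench import * gives the robot as it stands. The module is installed in compiled form; this text tells all that it offers.
- The arm moves only by the tool arm_command, never from a script. Its arguments are lists of equal length, an entry for each row: "dp": the shift along the tool's x, y, z in units of 0.25 m (1.0 is 0.25 m), a list of three; "turn": the turn, a rotation vector about the tool's x, y, z in units of 30 degrees (1.0 is 30 degrees), a list of three; "jaw": the opening, from 0 (shut) to 1 (fully open). A call has 1 to 5 rows; each row is the pose to reach, as a shift and turn from the pose commanded when the call began, along the tool's axes at that moment; what a row does not reach only later rows make up. A row lasts 1/8 s, in which the tool goes at most 62.5 mm and 10.7 degrees, less where a joint would pass 70% of its speed; a pose out of reach is approached as far as the arm can. A call with a number of a shift or a turn outside -1 to 1 is refused whole. A call with a gripper value outside its range is refused whole. The fingers move at their own pace and stop on an object; the grip force is fixed at half the most. Time passes only in rows, so rows that repeat a pose let the fingers close. It gives the time, the measured TCP pose, the force, the opening and the grip force at its end, in the units of the state.
- get_obs(): the state, without advancing time (a new reading comes with each control period).
- camera(name): name is "side" or "top"; returns the picture (384x512x3 uint8, blue, green, red); there is no depth.
- get_calibration(name): a dict with "camera_matrix" (3x3 intrinsics, pixels), "R" (3x3) and "t" (3): a world point X has camera coordinates R X + t. Camera axes: x right, y down, z forward; pixel columns grow to the right and rows downward; lengths in m; the calibration is good to about 2 mm. A picture is of the moment at which its call begins. get_calibration takes no time and is no camera call.
- hand_in(): hands the job in; it is judged then, once.
The state is a dict: "time_s": time; "q": joint angles; "dq": joint speeds; "joint_efforts": joint torques, N m; "eef_pos": TCP position; "eef_rot": TCP orientation; "wrist_force": force on the tool from outside, world axes, zero at the start; "torque": the same for the moment, N m; "opening": opening from 0.0 (shut) to 1.0 (fully open); "grasp_force": force on a finger pad.
Only numpy, scipy, OpenCV 4.12 (cv2) and the standard library are available. Lean on these libraries where they do the work, as an engineer would, in place of code of your own. Each camera call takes 0.05 s, during which the arm holds its last target. There are 200 camera calls.

## Working session

There is one attempt and no reset: what is moved stays moved. The work goes in short steps, Python scripts to look and compute and a tool call to move; the robot and the scene stay as the last step left them, time stands still between calls to the robot, and variables do not carry over. Pictures are saved under pics/ and viewed, at most 14 in all, crops included, and the job is handed in when it is done.

Besides the shell and the picture viewer there is one more tool, called after "Request:" by a JSON object that holds its "api" and its "payload", one argument or row to a line. arm_command: Moves the arm, as the interface text tells. Its arguments: {"type":"object","properties":{"dp":{"type":"array"},"turn":{"type":"array"},"jaw":{"type":"array"}},"required":["dp","turn","jaw"]}

```bash
mkdir -p pics; python3 - <<'E'
from bench import *
import cv2,numpy as np
o=get_obs();print({k:np.round(v,4).tolist() for k,v in o.items()})
for n in("top","side"):
    cv2.imwrite(f"pics/{n}0.png",camera(n)); c=get_calibration(n); print(n,{k:np.round(v,4).tolist() for k,v in c.items()}, np.round(-np.array(c["R"]).T@np.array(c["t"]),3))
E
```

```text
{'time_s': 0.0, 'q': [1.1157, 0.1816, 1.608, 0.0, 1.3538, -0.2063], 'dq': [-0.0002, -0.001, 0.0002, -0.0007, 0.0011, -0.0013], 'joint_efforts': [-0.0012, -44.4866, -35.1338, -0.0003, 0.0089, -0.0], 'eef_pos': [0.1413, 0.5568, 0.2304], 'eef_rot': [-0.0003, 0.1241, 0.9923, -0.0009], 'wrist_force': [0.3253, -0.0313, -0.3553], 'torque': [-0.0615, -0.0194, 0.0225], 'grasp_force': 0.0, 'opening': 0.998}
top {'camera_matrix': [[442.2334, 0.0, 252.9738], [0.0, 442.2334, 189.7958], [0.0, 0.0, 1.0]], 'R': [[0.01, -0.9999, -0.0111], [-0.9928, -0.0086, -0.1192], [0.1191, 0.0122, -0.9928]], 't': [0.2569, 0.5065, 1.2484]} [0.352 0.246 1.303]
side {'camera_matrix': [[486.5329, 0.0, 252.7375], [0.0, 486.5329, 191.3311], [0.0, 0.0, 1.0]], 'R': [[0.9981, 0.0596, 0.0149], [0.05, -0.6461, -0.7616], [-0.0357, 0.7609, -0.6479]], 't': [-0.5071, 0.1466, 1.23]} [ 0.543 -0.811  0.916]
```

View pics/top0.png

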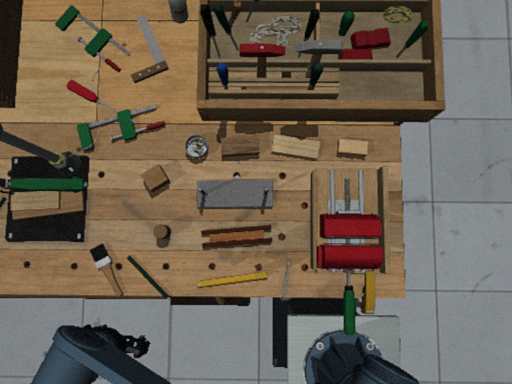

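View pics/side0.png

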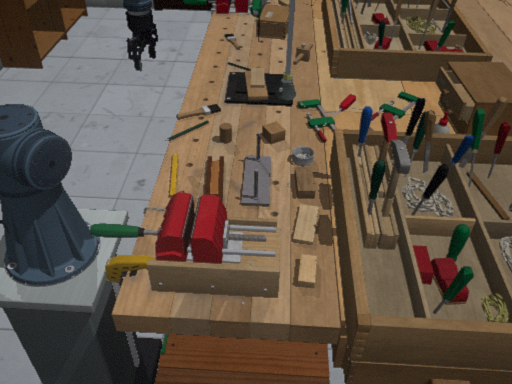

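Top view: tin (197,147), middle (240,147), long (296,146), short (352,147), press (235,193), bar (236,236), block (156,179), dog (162,235). In the side view the bar is at (215,177), the press at (257,180), and the brown, long and short pieces run along x≈305 at rows 182, 223 and 268.

```bash
python3 - <<'E'
import cv2
t=cv2.imread("pics/top0.png")[120:260,185:385];s=cv2.imread("pics/side0.png")[125:295,165:335]
cv2.imwrite("pics/tz.png",cv2.resize(t,None,fx=4,fy=4,interpolation=cv2.INTER_CUBIC));cv2.imwrite("pics/sz.png",cv2.resize(s,None,fx=3.5,fy=3.5,interpolation=cv2.INTER_CUBIC))
E
```

```text
(no output)
```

View pics/tz.png

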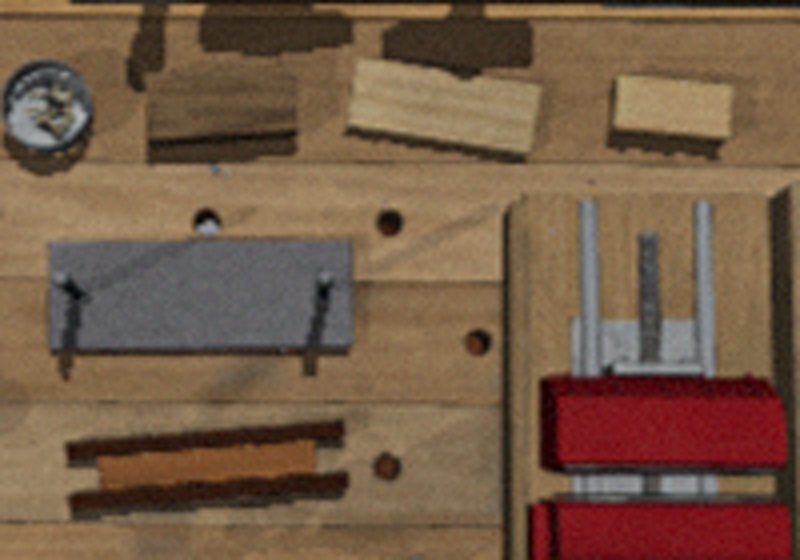

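View pics/sz.png

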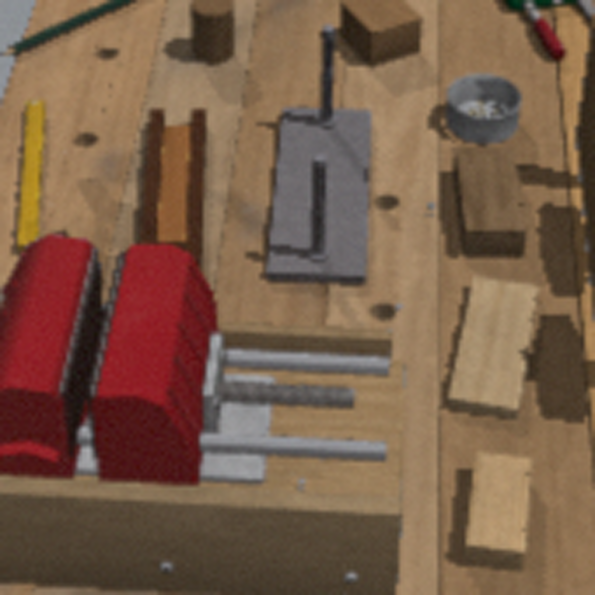

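```bash
cat > h.py <<'E'
from bench import *
import cv2,numpy as np
CAL={n:get_calibration(n) for n in("top","side")}
def cast(n,uv,z):
    c=CAL[n];K,R,t=[np.array(c[k]) for k in("camera_matrix","R","t")]
    C=-R.T@t; d=(R.T@np.linalg.inv(K)@np.c_[np.atleast_2d(uv),np.ones(len(np.atleast_2d(uv)))].T).T
    return C+d*((z-C[2])/d[:,2])[:,None]
def tri(a,b):
    P=[np.array(CAL[n]["camera_matrix"])@np.c_[CAL[n]["R"],CAL[n]["t"]] for n in("top","side")]
    X=cv2.triangulatePoints(P[0],P[1],np.float64(a).T,np.float64(b).T);return (X[:3]/X[3]).T
def proj(n,X):
    c=CAL[n];x=np.array(c["camera_matrix"])@(np.array(c["R"])@np.array(X,float).reshape(-1,3).T+np.array(c["t"]).reshape(3,1));return (x[:2]/x[2]).T
E
python3 - <<'E'
from h import *
T=lambda p:np.array(p)/4.+[185-.375,120-.375]
S=lambda p:np.array(p)/3.5+[165-.36,125-.36]
t={"mid":[(152,62),(298,66),(297,131),(148,143)],"long":[(357,60),(541,84),(530,153),(349,128)],"short":[(618,75),(732,84),(730,137),(615,130)],"press":[(50,243),(350,240),(353,350),(50,350)],"bar":[(68,445),(343,422),(346,490),(70,512)]}
s={"mid":[(515,150),(525,232),(470,240),(455,150)],"long":[(540,287),(517,408),(450,400),(478,275)],"short":[(532,460),(527,553),(470,545),(478,453)],"press":[(371,110),(363,278),(267,276),(281,108)]}
H=dict(mid=.03,long=.013,short=.022,press=.012,bar=.016)
for k in t:
    if k in s: print(k,"z tri",np.round(tri(T(t[k]),S(s[k]))[:,2],3))
    for n,f,d in(("top",T,t),("side",S,s)):
        if k not in d: continue
        X=cast(n,f(d[k]),H[k])[:,:2].astype(np.float32); c,wh,a=cv2.minAreaRect(X)
        e=X-np.roll(X,-1,0); L=np.linalg.norm(e,axis=1); v=e[0]-e[2] if n=="top" or 1 else 0
        v=max([(L[0]+L[2],e[0]-e[2]),(L[1]+L[3],e[1]-e[3])],key=lambda q:q[0])[1]
        print(k,n,"ctr",np.round(X.mean(0),4),"L",np.round(L,3),"yaw of long axis from y",np.round(np.degrees(np.arctan2(-v[0],v[1]))%180,1))
# rods
a=T([(62,280),(325,278)]);b=S([(327,30),(319,160)]);print("rodtops",np.round(tri(a,b),4))
# press colour mask
im=cv2.imread("pics/top0.png").astype(int); hsv=cv2.cvtColor(im.astype(np.uint8),cv2.COLOR_BGR2HSV)
m=((hsv[...,1]<60)&(hsv[...,2]>60)).astype(np.uint8); q=np.zeros_like(m);q[175:212,190:280]=m[175:212,190:280]
q=cv2.morphologyEx(q,cv2.MORPH_CLOSE,np.ones((7,7)));q=cv2.morphologyEx(q,cv2.MORPH_OPEN,np.ones((5,5)))
c=max(cv2.findContours(q,0,2)[0],key=cv2.contourArea)[:,0]; X=cast("top",c,.012)[:,:2].astype(np.float32);print("press mask",cv2.minAreaRect(X))
E
```

```text
mid z tri [0.031 0.029 0.017 0.024]
mid top ctr [0.6373 0.2994] L [0.108 0.049 0.109 0.061] yaw of long axis from y 2.0
mid side ctr [0.6419 0.2947] L [0.108 0.046 0.118 0.051] yaw of long axis from y 4.0
long z tri [0.009 0.013 0.009 0.013]
long top ctr [0.638  0.1364] L [0.138 0.053 0.135 0.052] yaw of long axis from y 172.6
long side ctr [0.644  0.1352] L [0.136 0.049 0.142 0.05 ] yaw of long axis from y 170.6
short z tri [0.019 0.019 0.02  0.019]
short top ctr [ 0.637  -0.0317] L [0.084 0.04  0.084 0.041] yaw of long axis from y 176.3
short side ctr [ 0.6426 -0.0337] L [0.084 0.038 0.083 0.038] yaw of long axis from y 175.4
press z tri [0.01  0.006 0.005 0.009]
press top ctr [0.495  0.3152] L [0.221 0.081 0.222 0.079] yaw of long axis from y 0.8
press side ctr [0.4999 0.3109] L [0.226 0.076 0.226 0.081] yaw of long axis from y 0.7
bar top ctr [0.3696 0.3087] L [0.2   0.049 0.2   0.048] yaw of long axis from y 5.2
rodtops [[0.4964 0.4049 0.1086]
 [0.4994 0.2259 0.1077]]
press mask ((0.5011627674102783, 0.31638967990875244), (0.0917486622929573, 0.2212447226047516), 0.5207743048667908)
```

```bash
cat >> h.py <<'E'
from scipy.spatial.transform import Rotation as Ro
def rot(psi):
    c,s=np.cos(psi),np.sin(psi);return Ro.from_matrix(np.array([[-s,c,0],[c,s,0],[0,0,-1]]))
def cur():
    o=get_obs();q=o["eef_rot"];return np.array(o["eef_pos"]),Ro.from_quat([q[1],q[2],q[3],q[0]])
def plan(wps,p=None,r=None):
    "wps: (x,y,z,psi_deg); prints dp, turn for each call and the fewest rows"
    if p is None:p,r=cur()
    for w in wps:
        P=np.array(w[:3]);R2=rot(np.radians(w[3]));d=r.inv().apply(P-p)/.25;v=np.degrees((r.inv()*R2).as_rotvec())
        print("dp",d.round(3).tolist(),"turn",(v/30).round(3).tolist(),"rows>=",round(max(np.linalg.norm(d)*4,np.linalg.norm(v)/10.7),1));p,r=P,R2
E
python3 - <<'E'
from h import *
print("toolbox edge",cast("top",[(296,118),(296,122)],.1).round(3).tolist(),cast("side",[(345,222)],.0).round(3).tolist())
plan([(.3,.44,.25,48),(.47,.29,.25,20),(.641,.136,.2,-8.4),(.641,.136,.08,-8.4)])
E
```

```text
toolbox edge [[0.699, 0.143, 0.1], [0.687, 0.143, 0.1]] [[0.75, 0.156, 0.0]]
dp [-0.73, -0.297, -0.078] turn [-0.003, 0.0, 0.925] rows>= 3.2
dp [-0.907, 0.009, 0.0] turn [0.0, 0.0, 0.933] rows>= 3.6
dp [-0.813, 0.432, 0.2] turn [0.0, 0.0, 0.947] rows>= 3.8
dp [0.0, 0.0, 0.48] turn [0.0, 0.0, 0.0] rows>= 1.9
```

Request:
{"api": "arm_command", "payload": {
  "dp": [
    [-0.73, -0.297, -0.078],
    [-0.73, -0.297, -0.078],
    [-0.73, -0.297, -0.078],
    [-0.73, -0.297, -0.078]
  ],
  "turn": [
    [0, 0, 0.925],
    [0, 0, 0.925],
    [0, 0, 0.925],
    [0, 0, 0.925]
  ],
  "jaw": [1, 1, 1, 1]
}}

```text
time_s: 0.6
eef_pos: [0.303, 0.4384, 0.251]
eef_rot: [0.0, 0.361, 0.933, -0.0]
wrist_force: [0.5, 1.2, -0.3]
opening: 1.002
grasp_force: 0.0
```

Request:
{"api": "arm_command", "payload": {
  "dp": [
    [-0.907, 0.009, 0],
    [-0.907, 0.009, 0],
    [-0.907, 0.009, 0],
    [-0.907, 0.009, 0],
    [-0.907, 0.009, 0]
  ],
  "turn": [
    [0, 0, 0.933],
    [0, 0, 0.933],
    [0, 0, 0.933],
    [0, 0, 0.933],
    [0, 0, 0.933]
  ],
  "jaw": [0.82, 0.82, 0.82, 0.82, 0.82]
}}

```text
time_s: 1.23
eef_pos: [0.4714, 0.289, 0.2501]
eef_rot: [-0.0, 0.575, 0.818, -0.0]
wrist_force: [0.2, 0.9, 0.5]
opening: 0.823
grasp_force: 0.0
```

Request:
{"api": "arm_command", "payload": {
  "dp": [
    [-0.813, 0.432, 0.2],
    [-0.813, 0.432, 0.2],
    [-0.813, 0.432, 0.2],
    [-0.813, 0.432, 0.2],
    [-0.813, 0.432, 0.2]
  ],
  "turn": [
    [0, 0, 0.947],
    [0, 0, 0.947],
    [0, 0, 0.947],
    [0, 0, 0.947],
    [0, 0, 0.947]
  ],
  "jaw": [0.82, 0.82, 0.82, 0.82, 0.82]
}}

```text
time_s: 1.85
eef_pos: [0.6416, 0.1352, 0.1986]
eef_rot: [-0.001, 0.758, 0.653, -0.001]
wrist_force: [-1.1, 0.3, -0.7]
opening: 0.819
grasp_force: 0.0
```

```bash
python3 - <<'E'
from h import *
o=get_obs();print(o["time_s"],np.round(o["eef_pos"],4),np.round(o["q"],3),o["opening"],np.round(o["wrist_force"],2))
plan([(.641,.136,.06,-8.4),(.641,.136,.012,-8.4)])
a=cv2.resize(camera("top")[100:230,180:390],None,fx=3.5,fy=3.5,interpolation=2);b=cv2.resize(camera("side")[100:300,160:380],None,fx=1.8,fy=1.8,interpolation=2)
cv2.imwrite("pics/a1.png",a[:,200:]); cv2.imwrite("pics/b1.png",cv2.resize(camera("side")[120:320,170:380],None,fx=2.5,fy=2.5,interpolation=2))
print("tcp proj",proj("top",o["eef_pos"]),proj("side",o["eef_pos"]))
E
```

```text
1.85 [0.6416 0.1352 0.1986] [0.027 0.386 1.417 0.    1.341 0.175] 0.8190586861689209 [-1.1   0.28 -0.65]
dp [0.003, -0.001, 0.554] turn [-0.005, 0.001, -0.003] rows>= 2.2
dp [0.0, 0.0, 0.192] turn [0.0, 0.0, 0.0] rows>= 0.8
tcp proj [[302.26572206 128.97873474]] [[312.16213987 166.63733539]]
```

View pics/b1.png

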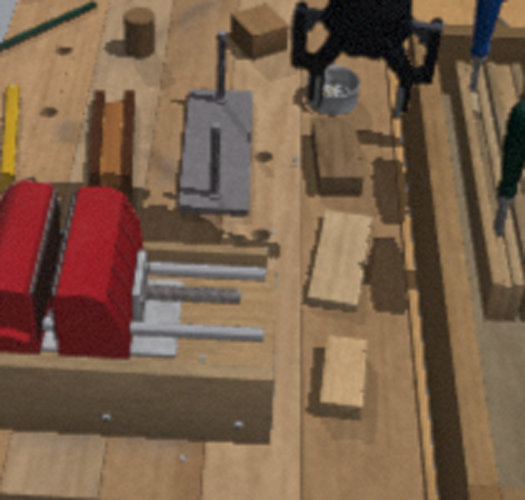

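The side view shows the open fingertips at crop (318,112) and (402,112), midpoint full-frame (314,165), against a projection of (312,167). They straddle the long piece's line, so I'm descending.

Request:
{"api": "arm_command", "payload": {
  "dp": [
    [0.003, -0.01, 0.25],
    [0.003, -0.01, 0.554],
    [0.003, -0.01, 0.65],
    [0.003, -0.01, 0.746],
    [0.003, -0.01, 0.746]
  ],
  "turn": [
    [0, 0, 0],
    [0, 0, 0],
    [0, 0, 0],
    [0, 0, 0],
    [0, 0, 0]
  ],
  "jaw": [0.82, 0.82, 0.82, 0.82, 0.82]
}}

```text
time_s: 2.62
eef_pos: [0.6361, 0.1393, 0.0126]
eef_rot: [-0.001, 0.756, 0.654, -0.002]
wrist_force: [0.7, 0.3, 0.7]
opening: 0.82
grasp_force: 0.0
```

Request:
{"api": "arm_command", "payload": {
  "dp": [
    [0, 0, 0.015],
    [0, 0, 0.03],
    [0, 0, 0.03]
  ],
  "turn": [
    [0, 0, 0],
    [0, 0, 0],
    [0, 0, 0]
  ],
  "jaw": [0.82, 0.82, 0.82]
}}

```text
time_s: 3.0
eef_pos: [0.6392, 0.1375, 0.0075]
eef_rot: [0.0, 0.757, 0.653, 0.0]
wrist_force: [0.9, -0.2, -0.5]
opening: 0.824
grasp_force: 0.0
```

Request:
{"api": "arm_command", "payload": {
  "dp": [
    [0, 0, 0.01],
    [0, 0, 0.01],
    [0, 0, 0.01],
    [0, 0, 0.01],
    [0, 0, 0.01]
  ],
  "turn": [
    [0, 0, 0],
    [0, 0, 0],
    [0, 0, 0],
    [0, 0, 0],
    [0, 0, 0]
  ],
  "jaw": [0.82, 0, 0, 0, 0]
}}

```text
time_s: 3.62
eef_pos: [0.6394, 0.1373, 0.0048]
eef_rot: [0.0, 0.757, 0.653, 0.0]
wrist_force: [0.2, -0.8, 5.7]
opening: 0.583
grasp_force: 62.6
```

```bash
python3 - <<'E'
from h import *
for i in range(3):
    p,r=cur();print(p.round(4),np.degrees(np.arctan2(*r.apply([0,1,0])[[1,0]])).round(2)); camera("side")
o=get_obs();print(o["opening"],o["grasp_force"],np.round(o["wrist_force"],1))
E
```

```text
[0.6394 0.1373 0.0048] -8.41
[0.6394 0.1373 0.0048] -8.41
[0.6394 0.1373 0.0048] -8.41
0.5801829993163556 62.6944363117218 [-0.3  0.1  3.9]
```

```bash
python3 - <<'E'
from h import *
plan([(.639,.137,.16,-8.4),(.57,.226,.16,-4),(.4955,.3155,.16,.8),(.4955,.3155,.03,.8)])
E
```

```text
dp [-0.001, -0.001, -0.621] turn [0.002, -0.0, -0.0] rows>= 2.5
dp [0.312, -0.325, 0.0] turn [0.0, 0.0, -0.147] rows>= 1.8
dp [0.336, -0.322, 0.0] turn [0.0, 0.0, -0.16] rows>= 1.9
dp [0.0, 0.0, 0.52] turn [0.0, 0.0, 0.0] rows>= 2.1
```

Request:
{"api": "arm_command", "payload": {
  "dp": [
    [0, 0, -0.1],
    [0, 0, -0.25],
    [0, 0, -0.45],
    [0, 0, -0.621],
    [0, 0, -0.621]
  ],
  "turn": [
    [0, 0, 0],
    [0, 0, 0],
    [0, 0, 0],
    [0, 0, 0],
    [0, 0, 0]
  ],
  "jaw": [0, 0, 0, 0, 0]
}}

```text
time_s: 4.4
eef_pos: [0.6412, 0.1376, 0.1638]
eef_rot: [0.002, 0.757, 0.653, 0.003]
wrist_force: [0.9, 0.1, -0.5]
opening: 0.582
grasp_force: 62.3
```

Request:
{"api": "arm_command", "payload": {
  "dp": [
    [0.16, -0.16, 0],
    [0.32, -0.323, 0],
    [0.48, -0.485, 0],
    [0.648, -0.642, 0],
    [0.648, -0.642, 0]
  ],
  "turn": [
    [0, 0, -0.08],
    [0, 0, -0.15],
    [0, 0, -0.23],
    [0, 0, -0.307],
    [0, 0, -0.307]
  ],
  "jaw": [0, 0, 0, 0, 0]
}}

```text
time_s: 5.03
eef_pos: [0.4997, 0.3238, 0.1574]
eef_rot: [-0.001, 0.7, 0.714, -0.002]
wrist_force: [-0.2, -0.4, -0.2]
opening: 0.584
grasp_force: 62.4
```

```bash
python3 - <<'E'
from h import *
o=get_obs();print(o["opening"],o["eef_pos"],o["grasp_force"]);plan([(.4955,.3155,.03,.8),(.4955,.3155,.018,.8)])
E
```

```text
0.5842704864627921 [0.49970501 0.32383556 0.15738246] 62.37560749053955
dp [-0.033, -0.015, 0.51] turn [-0.008, 0.001, 0.011] rows>= 2.0
dp [0.0, 0.0, 0.048] turn [0.0, 0.0, 0.0] rows>= 0.2
```

Request:
{"api": "arm_command", "payload": {
  "dp": [
    [-0.03, -0.01, 0.1],
    [-0.03, -0.01, 0.3],
    [-0.03, -0.01, 0.43],
    [-0.03, -0.01, 0.43],
    [-0.03, -0.01, 0.43]
  ],
  "turn": [
    [0, 0, 0],
    [0, 0, 0],
    [0, 0, 0],
    [0, 0, 0],
    [0, 0, 0]
  ],
  "jaw": [0, 0, 0, 0, 0]
}}

```text
time_s: 5.65
eef_pos: [0.5021, 0.3133, 0.0526]
eef_rot: [0.0, 0.702, 0.712, 0.0]
wrist_force: [0.4, -0.2, 0.1]
opening: 0.582
grasp_force: 62.4
```

```bash
python3 - <<'E'
from h import *
a=camera("top");s=camera("side")
o=get_obs();print(o["opening"],o["eef_pos"],o["grasp_force"]);plan([(.4955,.3155,.0205,.8),(.4955,.3155,.017,.8)])
cv2.imwrite("pics/c1.png",np.hstack([cv2.resize(a[140:260,180:290],(400,436),interpolation=2),cv2.resize(s[110:230,205:315],(400,436),interpolation=2)]))
E
```

```text
0.5835467244862109 [0.5028075  0.31386678 0.05379319] 62.426605224609375
dp [0.007, -0.03, 0.133] turn [0.005, -0.002, -0.0] rows>= 0.5
dp [0.0, 0.0, 0.014] turn [0.0, 0.0, 0.0] rows>= 0.1
```

View pics/c1.png

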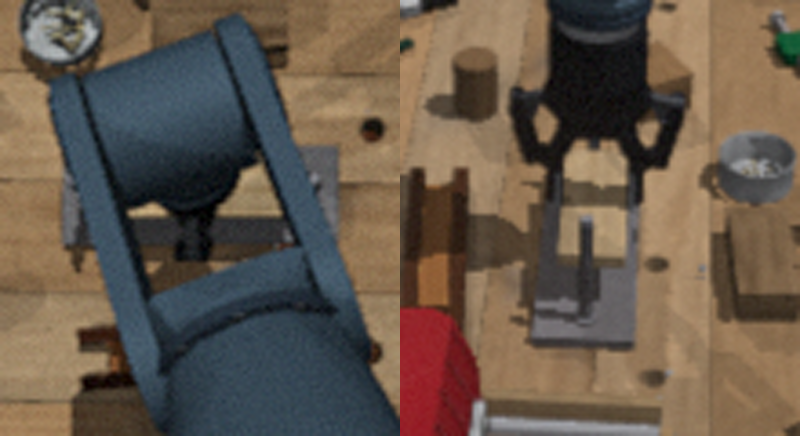

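The side crop shows the long piece held between the rods, just above the board and a few mm too far in +x. I'm correcting that and lowering.

Request:
{"api": "arm_command", "payload": {
  "dp": [
    [0.007, -0.03, 0.05],
    [0.007, -0.03, 0.1],
    [0.007, -0.03, 0.133],
    [0.007, -0.03, 0.148],
    [0.007, -0.03, 0.148]
  ],
  "turn": [
    [0, 0, 0],
    [0, 0, 0],
    [0, 0, 0],
    [0, 0, 0],
    [0, 0, 0]
  ],
  "jaw": [0, 0, 0, 0, 0]
}}

```text
time_s: 6.38
eef_pos: [0.4933, 0.3152, 0.0167]
eef_rot: [-0.0, 0.702, 0.712, -0.001]
wrist_force: [-9.4, -4.2, 20.5]
opening: 0.582
grasp_force: 64.7
```

Request:
{"api": "arm_command", "payload": {
  "dp": [
    [0, 0, 0],
    [0, 0, 0],
    [0, 0, 0],
    [0, 0, -0.002],
    [0, 0, -0.1]
  ],
  "turn": [
    [0, 0, 0],
    [0, 0, 0],
    [0, 0, 0],
    [0, 0, 0],
    [0, 0, 0]
  ],
  "jaw": [0, 0.82, 0.82, 0.82, 0.82]
}}

```text
time_s: 7.0
eef_pos: [0.4919, 0.3144, 0.038]
eef_rot: [-0.001, 0.702, 0.712, -0.002]
wrist_force: [0.8, 0.5, 0.4]
opening: 0.821
grasp_force: 0.0
```

```bash
python3 - <<'E'
from h import *
o=get_obs();print(o["time_s"],o["eef_pos"]);plan([(.4955,.3155,.16,.8),(.57,.24,.17,.8),(.64,.17,.17,.8)])
E
```

```text
7.0 [0.49193825 0.31443984 0.03799455]
dp [0.003, 0.012, -0.488] turn [-0.009, 0.003, -0.0] rows>= 2.0
dp [-0.306, 0.294, -0.04] turn [0.0, 0.0, 0.0] rows>= 1.7
dp [-0.284, 0.276, 0.0] turn [0.0, 0.0, 0.0] rows>= 1.6
```

Request:
{"api": "arm_command", "payload": {
  "dp": [
    [0, 0, -0.2],
    [0, 0, -0.45],
    [0, 0, -0.53],
    [0, 0, -0.53]
  ],
  "turn": [
    [0, 0, 0],
    [0, 0, 0],
    [0, 0, 0],
    [0, 0, 0]
  ],
  "jaw": [0.82, 0.82, 0.82, 0.82]
}}

```text
time_s: 7.5
eef_pos: [0.4951, 0.3157, 0.1745]
eef_rot: [0.001, 0.702, 0.712, 0.002]
wrist_force: [0.6, -0.9, -0.5]
opening: 0.82
grasp_force: 0.0
```

Request:
{"api": "arm_command", "payload": {
  "dp": [
    [-0.2, 0.2, 0],
    [-0.4, 0.4, 0],
    [-0.6, 0.57, 0],
    [-0.6, 0.57, 0],
    [-0.6, 0.57, 0]
  ],
  "turn": [
    [0, 0, 0],
    [0, 0, 0],
    [0, 0, 0],
    [0, 0, 0],
    [0, 0, 0]
  ],
  "jaw": [0.82, 0.82, 0.82, 0.82, 0.82]
}}

```text
time_s: 8.12
eef_pos: [0.6378, 0.1663, 0.1702]
eef_rot: [-0.001, 0.703, 0.711, -0.001]
wrist_force: [0.1, 0.0, -0.1]
opening: 0.82
grasp_force: 0.0
```

```bash
python3 - <<'E'
from h import *
a=camera("top");s=camera("side");cv2.imwrite("pics/t2.png",a);cv2.imwrite("pics/s2.png",s)
print(get_obs()["time_s"],get_obs()["eef_pos"])
cv2.imwrite("pics/d1.png",np.vstack([cv2.resize(a[128:218,190:290],(500,300)if 0 else (500,450),interpolation=2)]))
cv2.imwrite("pics/d1.png",np.hstack([cv2.resize(a[128:218,190:290],(400,360),interpolation=2),cv2.resize(s[145:235,225:325],(400,360),interpolation=2)]))
E
```

```text
8.225 [0.6368135  0.16839612 0.17109092]
```

View pics/d1.png

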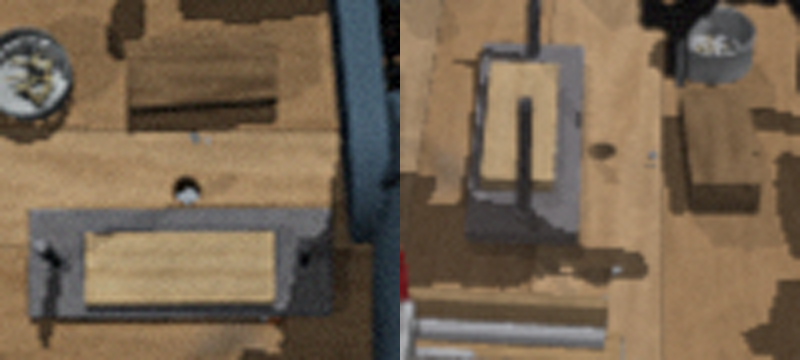

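Top crop: board is (28..332, 210..318) and the long piece (84..275, 230..308). Side crop: the long piece is about 7 px left of the board centre, so roughly 4 mm toward -x. The middle piece's top face in the side crop is (683,92), (748,92), (757,182), (693,186).

```bash
python3 - <<'E'
from h import *
T=lambda p:np.array(p)/4.+[190-.375,128-.375]
S=lambda p:(np.array(p)-[400,0])/4.+[225-.375,145-.375]
def rep(k,n,px,z):
    X=cast(n,px,z)[:,:2];v=X[1]-X[0]+X[2]-X[3]
    L=np.linalg.norm(X-np.roll(X,-1,0),axis=1);print(k,n,X.mean(0).round(4),L.round(3),"yaw",np.degrees(np.arctan(-v[0]/v[1])).round(1))
rep("long","top",T([(84,231),(275,230),(274,304),(85,304)]),.025)
rep("press","top",T([(28,210),(332,208),(332,316),(28,318)]),.012)
rep("long","side",S([(487,60),(487,182),(556,180),(559,63)]),.025)
rep("press","side",S([(482,45),(466,236),(580,240),(584,46)]),.012)
rep("mid","side",S([(683,92),(693,186),(757,182),(748,92)]),.03)
rep("mid-faronly","top",T([(128,50),(277,54),(277,100),(130,106)]),.03)
# board by mask in top: edges via gray mask, incl. rods
a=cv2.imread("pics/t2.png");h=cv2.cvtColor(a,cv2.COLOR_BGR2HSV)
m=((h[...,1]<70)&(h[...,2]>50)).astype(np.uint8);q=np.zeros_like(m);q[176:212,192:276]=m[176:212,192:276]
q=cv2.morphologyEx(q,cv2.MORPH_CLOSE,np.ones((25,25)));X=cast("top",np.argwhere(q)[:,::-1],.012)[:,:2]
print("mask press ctr",X.mean(0).round(4),np.percentile(X,[2,98],axis=0).round(4).tolist())
E
```

```text
long top [0.4909 0.3153] [0.139 0.054 0.137 0.053] yaw 0.7
press top [0.4956 0.3158] [0.224 0.08  0.223 0.08 ] yaw 0.9
long side [0.4963 0.3132] [0.144 0.049 0.139 0.055] yaw 2.8
press side [0.5012 0.3097] [0.225 0.079 0.228 0.08 ] yaw 1.2
mid side [0.6411 0.2975] [0.108 0.046 0.104 0.049] yaw 2.5
mid-faronly top [0.6305 0.2999] [0.11  0.034 0.108 0.042] yaw 0.8
mask press ctr [0.496  0.3169] [[0.4554, 0.2089], [0.5356, 0.4233]]
```

```bash
python3 - <<'E'
from h import *
plan([(.637,.298,.16,1.5),(.637,.298,.008,1.5)])
E
```

```text
dp [0.518, 0.009, 0.045] turn [-0.006, -0.001, -0.022] rows>= 2.1
dp [0.0, 0.0, 0.608] turn [0.0, 0.0, 0.0] rows>= 2.4
```

Request:
{"api": "arm_command", "payload": {
  "dp": [
    [0.25, 0.005, 0.02],
    [0.518, 0.009, 0.045],
    [0.518, 0.009, 0.045],
    [0.518, 0.009, 0.045]
  ],
  "turn": [
    [0, 0, -0.02],
    [0, 0, -0.02],
    [0, 0, -0.02],
    [0, 0, -0.02]
  ],
  "jaw": [0.82, 0.82, 0.82, 0.82]
}}

```text
time_s: 8.72
eef_pos: [0.6371, 0.2987, 0.1609]
eef_rot: [-0.0, 0.697, 0.717, -0.0]
wrist_force: [-0.4, -0.6, 0.6]
opening: 0.821
grasp_force: 0.0
```

Request:
{"api": "arm_command", "payload": {
  "dp": [
    [0, 0, 0.2],
    [0, 0, 0.36],
    [0, 0, 0.36],
    [0, 0, 0.36]
  ],
  "turn": [
    [0, 0, 0],
    [0, 0, 0],
    [0, 0, 0],
    [0, 0, 0]
  ],
  "jaw": [0.82, 0.82, 0.82, 0.82]
}}

```text
time_s: 9.22
eef_pos: [0.64, 0.2964, 0.0733]
eef_rot: [0.001, 0.699, 0.715, 0.001]
wrist_force: [-0.6, 0.6, 0.3]
opening: 0.818
grasp_force: 0.0
```

```bash
python3 - <<'E'
from h import *
o=get_obs();print(o["time_s"],o["eef_pos"]);plan([(.637,.298,.008,1.5)])
s=camera("side");cv2.imwrite("pics/e1.png",cv2.resize(s[110:230,225:355],None,fx=4,fy=4,interpolation=2))
E
```

```text
9.225 [0.63996356 0.29641728 0.07328262]
dp [0.006, -0.012, 0.261] turn [0.004, -0.001, -0.005] rows>= 1.0
```

View pics/e1.png

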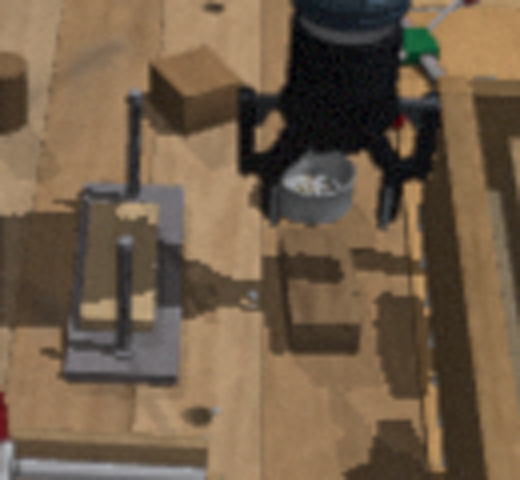

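Fingertips are at crop (272,218) and (385,222), and the middle piece's top face is centred near (316,280). I'm checking the expected parallax before descending.

```bash
python3 - <<'E'
from h import *
for z in(.03,.073,.08): print(z,(proj("side",[.64,.2964,z])-[225,110])*4)
print(cast("side",np.array([(272,218),(385,222)])/4+[225-.4,110-.4],.079).round(4))
print(cast("side",np.array([(278,235),(343,240),(290,327),(360,327)])/4+[225-.4,110-.4],.03).round(4))
E
```

```text
0.03 [[317.19072454 276.03805395]]
0.073 [[322.23909398 229.04333597]]
0.08 [[323.08020139 221.21355927]]
[[0.6027 0.3004 0.079 ]
 [0.683  0.3021 0.079 ]]
[[0.6107 0.3448 0.03  ]
 [0.6589 0.3425 0.03  ]
 [0.6186 0.2393 0.03  ]
 [0.6679 0.2431 0.03  ]]
```

Request:
{"api": "arm_command", "payload": {
  "dp": [
    [0.002, -0.014, 0.08],
    [0.002, -0.014, 0.16],
    [0.002, -0.014, 0.22],
    [0.002, -0.014, 0.261],
    [0.002, -0.014, 0.261]
  ],
  "turn": [
    [0, 0, -0.05],
    [0, 0, -0.05],
    [0, 0, -0.05],
    [0, 0, -0.05],
    [0, 0, -0.05]
  ],
  "jaw": [0.82, 0.82, 0.82, 0.82, 0.82]
}}

```text
time_s: 9.9
eef_pos: [0.6345, 0.2969, 0.0044]
eef_rot: [-0.001, 0.689, 0.725, -0.001]
wrist_force: [-0.4, 0.4, 0.1]
opening: 0.818
grasp_force: 0.0
```

Request:
{"api": "arm_command", "payload": {
  "dp": [
    [0, 0, 0],
    [0, 0, 0],
    [0, 0, 0],
    [0, 0, 0],
    [0, 0, 0]
  ],
  "turn": [
    [0, 0, 0],
    [0, 0, 0],
    [0, 0, 0],
    [0, 0, 0],
    [0, 0, 0]
  ],
  "jaw": [0.82, 0, 0, 0, 0]
}}

```text
time_s: 10.52
eef_pos: [0.6363, 0.2974, 0.0074]
eef_rot: [0.001, 0.689, 0.725, 0.001]
wrist_force: [0.1, 0.7, 5.8]
opening: 0.572
grasp_force: 64.9
```

```bash
python3 - <<'E'
from h import *
o=get_obs();print(o["opening"],o["eef_pos"],o["grasp_force"])
x,y,z=o["eef_pos"]
plan([(x,y,.175,3)]);p,r=cur();plan([(.498,.317,.175,.9)],np.array([x,y,.175]),r)
E
```

```text
0.571645159910228 [0.63631648 0.29744835 0.00736727] 64.91935014724731
dp [0.0, 0.001, -0.671] turn [0.004, -0.001, -0.003] rows>= 2.7
dp [0.106, -0.549, -0.001] turn [0.004, -0.001, 0.067] rows>= 2.2
```

Request:
{"api": "arm_command", "payload": {
  "dp": [
    [0, 0, -0.1],
    [0, 0, -0.3],
    [0, 0, -0.5],
    [0, 0, -0.67],
    [0, 0, -0.67]
  ],
  "turn": [
    [0, 0, 0],
    [0, 0, 0],
    [0, 0, 0],
    [0, 0, 0],
    [0, 0, 0]
  ],
  "jaw": [0, 0, 0, 0, 0]
}}

```text
time_s: 11.15
eef_pos: [0.6381, 0.298, 0.1806]
eef_rot: [0.003, 0.689, 0.725, 0.004]
wrist_force: [0.8, -0.0, -1.0]
opening: 0.574
grasp_force: 64.4
```

Request:
{"api": "arm_command", "payload": {
  "dp": [
    [0.03, -0.18, 0],
    [0.07, -0.38, 0],
    [0.104, -0.549, 0],
    [0.104, -0.549, 0],
    [0.104, -0.549, 0]
  ],
  "turn": [
    [0, 0, 0.03],
    [0, 0, 0.06],
    [0, 0, 0.06],
    [0, 0, 0.06],
    [0, 0, 0.06]
  ],
  "jaw": [0, 0, 0, 0, 0]
}}

```text
time_s: 11.78
eef_pos: [0.497, 0.3162, 0.1736]
eef_rot: [0.0, 0.7, 0.714, 0.0]
wrist_force: [-0.4, 0.0, -0.4]
opening: 0.572
grasp_force: 64.3
```

Request:
{"api": "arm_command", "payload": {
  "dp": [
    [0, 0, 0.15],
    [0, 0, 0.35],
    [0, 0, 0.47],
    [0, 0, 0.47],
    [0, 0, 0.47]
  ],
  "turn": [
    [0, 0, 0],
    [0, 0, 0],
    [0, 0, 0],
    [0, 0, 0],
    [0, 0, 0]
  ],
  "jaw": [0, 0, 0, 0, 0]
}}

```text
time_s: 12.4
eef_pos: [0.4986, 0.3163, 0.0572]
eef_rot: [0.0, 0.7, 0.714, 0.001]
wrist_force: [0.0, 0.1, -0.7]
opening: 0.574
grasp_force: 64.1
```

```bash
python3 - <<'E'
from h import *
camera("side");camera("side");camera("side")
o=get_obs();print(o["opening"],o["eef_pos"],o["grasp_force"]);plan([(.498,.316,.0325,.9)])
E
```

```text
0.5669595393786406 [0.49856525 0.31666404 0.05801222] 64.13973927497864
dp [-0.003, -0.003, 0.102] turn [0.006, -0.002, 0.007] rows>= 0.4
```

Request:
{"api": "arm_command", "payload": {
  "dp": [
    [-0.003, -0.003, 0.04],
    [-0.003, -0.003, 0.075],
    [-0.003, -0.003, 0.102],
    [-0.003, -0.003, 0.102],
    [-0.003, -0.003, 0.102]
  ],
  "turn": [
    [0, 0, 0],
    [0, 0, 0],
    [0, 0, 0],
    [0, 0, 0],
    [0, 0, 0]
  ],
  "jaw": [0, 0, 0, 0, 0]
}}

```text
time_s: 13.18
eef_pos: [0.4957, 0.3153, 0.0322]
eef_rot: [-0.0, 0.7, 0.714, -0.001]
wrist_force: [-7.0, -3.2, 17.6]
opening: 0.572
grasp_force: 67.1
```

Request:
{"api": "arm_command", "payload": {
  "dp": [
    [0, 0, 0],
    [0, 0, 0],
    [0, 0, 0],
    [0, 0, -0.01],
    [0, 0, -0.1]
  ],
  "turn": [
    [0, 0, 0],
    [0, 0, 0],
    [0, 0, 0],
    [0, 0, 0],
    [0, 0, 0]
  ],
  "jaw": [0, 0.82, 0.82, 0.82, 0.82]
}}

```text
time_s: 13.8
eef_pos: [0.4946, 0.3148, 0.0539]
eef_rot: [-0.001, 0.7, 0.714, -0.002]
wrist_force: [0.5, -0.2, -0.7]
opening: 0.82
grasp_force: 0.0
```

Request:
{"api": "arm_command", "payload": {
  "dp": [
    [0, 0, -0.2],
    [0, 0, -0.4],
    [0, 0, -0.48],
    [0, 0, -0.48],
    [0, 0, -0.48]
  ],
  "turn": [
    [0, 0, 0],
    [0, 0, 0],
    [0, 0, 0],
    [0, 0, 0],
    [0, 0, 0]
  ],
  "jaw": [0.82, 0.82, 0.82, 0.82, 0.82]
}}

```text
time_s: 14.42
eef_pos: [0.4954, 0.3151, 0.174]
eef_rot: [-0.0, 0.7, 0.714, -0.001]
wrist_force: [-0.3, 0.3, -0.3]
opening: 0.816
grasp_force: 0.0
```

```bash
python3 - <<'E'
from h import *
camera("side");camera("side")
o=get_obs();print(o["eef_pos"]);plan([(.56,.13,.175,-2),(.637,-.033,.16,-4)])
E
```

```text
[0.49515024 0.3150069  0.17355129]
dp [-0.745, 0.245, -0.006] turn [-0.006, 0.002, 0.103] rows>= 3.1
dp [-0.641, 0.331, 0.06] turn [0.0, 0.0, 0.067] rows>= 2.9
```

Request:
{"api": "arm_command", "payload": {
  "dp": [
    [-0.2, 0.06, 0],
    [-0.44, 0.14, 0],
    [-0.68, 0.22, 0],
    [-0.745, 0.245, 0],
    [-0.745, 0.245, 0]
  ],
  "turn": [
    [0, 0, 0.1],
    [0, 0, 0.1],
    [0, 0, 0.1],
    [0, 0, 0.1],
    [0, 0, 0.1]
  ],
  "jaw": [0.75, 0.75, 0.75, 0.75, 0.75]
}}

```text
time_s: 15.15
eef_pos: [0.5608, 0.1296, 0.1744]
eef_rot: [-0.001, 0.72, 0.694, -0.001]
wrist_force: [-0.2, 0.1, -0.6]
opening: 0.752
grasp_force: 0.0
```

Request:
{"api": "arm_command", "payload": {
  "dp": [
    [-0.2, 0.11, 0.02],
    [-0.42, 0.22, 0.04],
    [-0.641, 0.331, 0.06],
    [-0.641, 0.331, 0.2],
    [-0.641, 0.331, 0.2]
  ],
  "turn": [
    [0, 0, 0.067],
    [0, 0, 0.067],
    [0, 0, 0.067],
    [0, 0, 0.067],
    [0, 0, 0.067]
  ],
  "jaw": [0.75, 0.75, 0.75, 0.75, 0.75]
}}

```text
time_s: 15.78
eef_pos: [0.6356, -0.0303, 0.1216]
eef_rot: [-0.004, 0.731, 0.683, -0.002]
wrist_force: [-0.2, 0.6, 0.0]
opening: 0.75
grasp_force: 0.0
```

```bash
python3 - <<'E'
from h import *
a=camera("top");s=camera("side");cv2.imwrite("pics/t3.png",a)
o=get_obs();print(o["time_s"],o["eef_pos"]);plan([(.6375,-.0325,.006,-4)])
cv2.imwrite("pics/f1.png",np.hstack([cv2.resize(a[128:228,190:290],(400,400),interpolation=2),cv2.resize(s[150:300,225:375],(400,400),interpolation=2)]))
E
```

```text
15.875 [ 0.63789505 -0.03031647  0.12534463]
dp [-0.009, -0.0, 0.477] turn [-0.003, -0.001, 0.007] rows>= 1.9
```

View pics/f1.png

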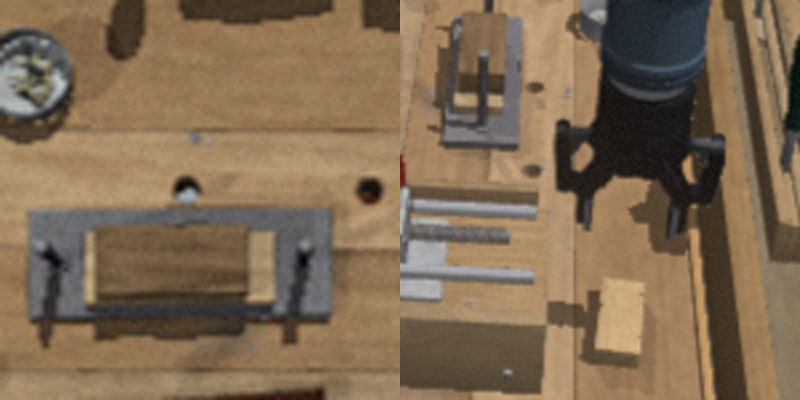

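Top crop: the middle piece's top spans (95..248), board (28..332), long piece (84..275), so the middle piece sits about 4 mm toward +y. In the side crop the gripper straddles the short piece.

Request:
{"api": "arm_command", "payload": {
  "dp": [
    [-0.009, 0, 0.2],
    [-0.009, 0, 0.35],
    [-0.009, 0, 0.43],
    [-0.009, 0, 0.477],
    [-0.009, 0, 0.477]
  ],
  "turn": [
    [0, 0, 0],
    [0, 0, 0],
    [0, 0, 0],
    [0, 0, 0],
    [0, 0, 0]
  ],
  "jaw": [0.75, 0.75, 0.75, 0.75, 0.75]
}}

```text
time_s: 16.5
eef_pos: [0.6387, -0.0344, 0.0067]
eef_rot: [0.0, 0.731, 0.683, 0.0]
wrist_force: [-0.4, -0.1, 0.5]
opening: 0.748
grasp_force: 0.0
```

Request:
{"api": "arm_command", "payload": {
  "dp": [
    [0, 0, 0],
    [0, 0, 0],
    [0, 0, 0],
    [0, 0, 0],
    [0, 0, 0]
  ],
  "turn": [
    [0, 0, 0],
    [0, 0, 0],
    [0, 0, 0],
    [0, 0, 0],
    [0, 0, 0]
  ],
  "jaw": [0.75, 0, 0, 0, 0]
}}

```text
time_s: 17.12
eef_pos: [0.6395, -0.0351, 0.0078]
eef_rot: [0.001, 0.731, 0.683, 0.001]
wrist_force: [-0.4, 0.8, 6.3]
opening: 0.451
grasp_force: 61.5
```

```bash
python3 - <<'E'
from h import *
T=lambda p:np.array(p)/4.+[190-.375,128-.375]
print("mid",cast("top",T([(95,226),(248,226),(171.5,226)]),.055).round(4)[:,:2].tolist())
print("mid near-edge",cast("top",T([(171.5,292)]),.055).round(4))
print("rod tops",cast("top",T([(42,245),(303,241)]),.112).round(4)[:,:2].tolist())
o=get_obs();print(o["opening"],o["eef_pos"],o["grasp_force"])
p,r=cur();x,y,z=p
plan([(x,y,.19,-4)]);plan([(.56,.15,.19,-2)],np.array([x,y,.19]),r);plan([(.498,.3175,.19,.9)],np.array([.56,.15,.19]),rot(np.radians(-2)))
E
```

```text
mid [[0.5166, 0.3743], [0.5176, 0.2653], [0.5171, 0.3198]]
mid near-edge [[0.4699 0.3191 0.055 ]]
rod tops [[0.4958, 0.4042], [0.5, 0.227]]
0.4514376716004671 [ 0.63950465 -0.03508831  0.00783877] 61.4680552482605
dp [-0.0, 0.002, -0.729] turn [0.005, 0.001, 0.003] rows>= 2.9
dp [0.717, -0.368, -0.001] turn [0.005, 0.001, -0.064] rows>= 3.2
dp [0.661, -0.271, 0.0] turn [0.0, 0.0, -0.097] rows>= 2.9
```

Request:
{"api": "arm_command", "payload": {
  "dp": [
    [0, 0, -0.1],
    [0, 0, -0.3],
    [0, 0, -0.5],
    [0, 0, -0.729],
    [0, 0, -0.729]
  ],
  "turn": [
    [0, 0, 0],
    [0, 0, 0],
    [0, 0, 0],
    [0, 0, 0],
    [0, 0, 0]
  ],
  "jaw": [0, 0, 0, 0, 0]
}}

```text
time_s: 17.75
eef_pos: [0.6417, -0.0355, 0.1952]
eef_rot: [0.005, 0.731, 0.683, 0.003]
wrist_force: [0.8, 0.1, -1.4]
opening: 0.45
grasp_force: 60.7
```

Request:
{"api": "arm_command", "payload": {
  "dp": [
    [0.18, -0.09, 0],
    [0.38, -0.19, 0],
    [0.58, -0.29, 0],
    [0.717, -0.368, 0],
    [0.717, -0.368, 0]
  ],
  "turn": [
    [0, 0, -0.065],
    [0, 0, -0.065],
    [0, 0, -0.065],
    [0, 0, -0.065],
    [0, 0, -0.065]
  ],
  "jaw": [0, 0, 0, 0, 0]
}}

```text
time_s: 18.38
eef_pos: [0.5566, 0.1528, 0.1874]
eef_rot: [-0.001, 0.718, 0.696, -0.001]
wrist_force: [0.5, -0.6, -0.8]
opening: 0.445
grasp_force: 60.7
```

Request:
{"api": "arm_command", "payload": {
  "dp": [
    [0.18, -0.07, 0],
    [0.38, -0.15, 0],
    [0.55, -0.22, 0],
    [0.641, -0.268, 0],
    [0.641, -0.268, 0]
  ],
  "turn": [
    [0, 0, -0.097],
    [0, 0, -0.097],
    [0, 0, -0.097],
    [0, 0, -0.097],
    [0, 0, -0.097]
  ],
  "jaw": [0, 0, 0, 0, 0]
}}

```text
time_s: 19.0
eef_pos: [0.4966, 0.3134, 0.1877]
eef_rot: [-0.0, 0.7, 0.714, -0.001]
wrist_force: [0.8, 0.4, -0.4]
opening: 0.45
grasp_force: 60.7
```

Request:
{"api": "arm_command", "payload": {
  "dp": [
    [0, 0, 0.15],
    [0, 0, 0.3],
    [0, 0, 0.4],
    [0, 0, 0.4],
    [0, 0, 0.4]
  ],
  "turn": [
    [0, 0, 0],
    [0, 0, 0],
    [0, 0, 0],
    [0, 0, 0],
    [0, 0, 0]
  ],
  "jaw": [0, 0, 0, 0, 0]
}}

```text
time_s: 19.62
eef_pos: [0.4984, 0.3122, 0.0894]
eef_rot: [0.0, 0.702, 0.713, 0.001]
wrist_force: [0.1, 0.3, 1.1]
opening: 0.451
grasp_force: 60.7
```

```bash
python3 - <<'E'
from h import *
[camera("side") for i in range(4)]
o=get_obs();print(o["opening"],o["eef_pos"],o["grasp_force"]);plan([(.499,.3125,.063,.9)])
E
```

```text
0.45409238659111123 [0.49819688 0.31295635 0.0899346 ] 60.72333097457886
dp [-0.002, 0.003, 0.108] turn [0.004, -0.001, 0.002] rows>= 0.4
```

Then go on to above the bar: top view (0.3696, 0.3087), about +1.5 mm in x for the robot, yaw ≈5.2°.

Request:
{"api": "arm_command", "payload": {
  "dp": [
    [0, 0.004, 0.04],
    [0, 0.004, 0.08],
    [0, 0.004, 0.107],
    [0, 0.004, 0.107],
    [0, 0.004, 0.107]
  ],
  "turn": [
    [0, 0, 0],
    [0, 0, 0],
    [0, 0, 0],
    [0, 0, 0],
    [0, 0, 0]
  ],
  "jaw": [0, 0, 0, 0, 0]
}}

```text
time_s: 20.45
eef_pos: [0.498, 0.3127, 0.0628]
eef_rot: [-0.0, 0.701, 0.713, -0.0]
wrist_force: [-5.5, -2.5, 12.7]
opening: 0.45
grasp_force: 62.3
```

Request:
{"api": "arm_command", "payload": {
  "dp": [
    [0, 0, 0],
    [0, 0, 0],
    [0, 0, 0],
    [0, 0, -0.01],
    [0, 0, -0.1]
  ],
  "turn": [
    [0, 0, 0],
    [0, 0, 0],
    [0, 0, 0],
    [0, 0, 0],
    [0, 0, 0]
  ],
  "jaw": [0, 0.75, 0.75, 0.75, 0.75]
}}

```text
time_s: 21.08
eef_pos: [0.4967, 0.3122, 0.0851]
eef_rot: [-0.001, 0.701, 0.713, -0.002]
wrist_force: [0.0, -0.3, 0.2]
opening: 0.751
grasp_force: 0.0
```

Request:
{"api": "arm_command", "payload": {
  "dp": [
    [0, 0, -0.15],
    [0, 0, -0.33],
    [0, 0, -0.33],
    [0, 0, -0.33]
  ],
  "turn": [
    [0, 0, 0],
    [0, 0, 0],
    [0, 0, 0],
    [0, 0, 0]
  ],
  "jaw": [0.82, 0.82, 0.82, 0.82]
}}

```text
time_s: 21.58
eef_pos: [0.4978, 0.3127, 0.1688]
eef_rot: [-0.0, 0.701, 0.713, -0.0]
wrist_force: [-0.1, 0.5, -0.6]
opening: 0.82
grasp_force: 0.0
```

```bash
python3 - <<'E'
from h import *
[camera("side") for i in range(2)]
o=get_obs();print(o["opening"],o["eef_pos"],o["grasp_force"]);plan([(.371,.3085,.17,5),(.371,.3085,.003,5)])
E
```

```text
0.8204520851778989 [0.49717564 0.31240772 0.16760351] 0.0
dp [-0.007, -0.505, -0.008] turn [-0.005, 0.002, -0.135] rows>= 2.0
dp [0.0, 0.0, 0.668] turn [0.0, 0.0, 0.0] rows>= 2.7
```

Request:
{"api": "arm_command", "payload": {
  "dp": [
    [0, -0.15, 0],
    [0, -0.35, 0],
    [-0.007, -0.505, -0.008],
    [-0.007, -0.505, -0.008],
    [-0.007, -0.505, -0.008]
  ],
  "turn": [
    [0, 0, -0.135],
    [0, 0, -0.135],
    [0, 0, -0.135],
    [0, 0, -0.135],
    [0, 0, -0.135]
  ],
  "jaw": [0.82, 0.82, 0.82, 0.82, 0.82]
}}

```text
time_s: 22.3
eef_pos: [0.3724, 0.309, 0.1709]
eef_rot: [0.0, 0.675, 0.737, -0.0]
wrist_force: [0.5, -0.1, 0.2]
opening: 0.818
grasp_force: 0.0
```

Request:
{"api": "arm_command", "payload": {
  "dp": [
    [0, 0, 0.2],
    [0, 0, 0.4],
    [0, 0, 0.48],
    [0, 0, 0.48],
    [0, 0, 0.48]
  ],
  "turn": [
    [0, 0, 0],
    [0, 0, 0],
    [0, 0, 0],
    [0, 0, 0],
    [0, 0, 0]
  ],
  "jaw": [0.82, 0.82, 0.82, 0.82, 0.82]
}}

```text
time_s: 22.92
eef_pos: [0.3734, 0.3092, 0.052]
eef_rot: [0.0, 0.676, 0.737, 0.001]
wrist_force: [0.4, -0.9, 0.9]
opening: 0.822
grasp_force: 0.0
```

```bash
python3 - <<'E'
from h import *
a=camera("top");s=camera("side");cv2.imwrite("pics/t4.png",a);cv2.imwrite("pics/s4.png",s)
o=get_obs();print(o["eef_pos"],np.round(o["q"],2));plan([(.371,.3085,.003,5)])
cv2.imwrite("pics/g1.png",np.hstack([cv2.resize(a[150:250,190:290],(400,400),interpolation=2),cv2.resize(s[120:220,195:295],(400,400),interpolation=2)]))
E
```

```text
[0.37345236 0.30948704 0.0525746 ] [ 0.45  0.23  1.96 -0.    0.95  0.36]
dp [-0.003, -0.011, 0.198] turn [0.005, -0.002, -0.0] rows>= 0.8
```

View pics/g1.png

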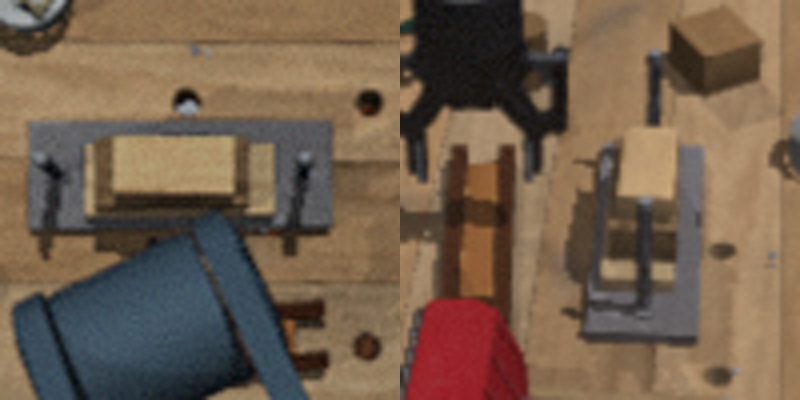

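Top crop: the short piece spans (112..237) between rod tops (42,158) and (305,158), so it is centred. Side crop: the tips at (418,178) and (533,178) straddle the bar (450..512).

Request:
{"api": "arm_command", "payload": {
  "dp": [
    [0, -0.008, 0.07],
    [0, -0.008, 0.13],
    [0, -0.008, 0.17],
    [0, -0.008, 0.196],
    [0, -0.008, 0.196]
  ],
  "turn": [
    [0, 0, 0],
    [0, 0, 0],
    [0, 0, 0],
    [0, 0, 0],
    [0, 0, 0]
  ],
  "jaw": [0.82, 0.82, 0.82, 0.82, 0.82]
}}

```text
time_s: 23.65
eef_pos: [0.3698, 0.3087, 0.0019]
eef_rot: [-0.0, 0.676, 0.737, -0.0]
wrist_force: [-0.1, -1.0, -1.0]
opening: 0.821
grasp_force: 0.0
```

Request:
{"api": "arm_command", "payload": {
  "dp": [
    [0, 0, 0],
    [0, 0, 0],
    [0, 0, 0],
    [0, 0, 0],
    [0, 0, 0]
  ],
  "turn": [
    [0, 0, 0],
    [0, 0, 0],
    [0, 0, 0],
    [0, 0, 0],
    [0, 0, 0]
  ],
  "jaw": [0.82, 0, 0, 0, 0]
}}

```text
time_s: 24.28
eef_pos: [0.3707, 0.3091, 0.0031]
eef_rot: [0.0, 0.676, 0.737, 0.001]
wrist_force: [-1.3, -0.5, 5.4]
opening: 0.564
grasp_force: 62.5
```

```bash
python3 - <<'E'
from h import *
T=lambda p:np.array(p)/4.+[190-.375,150-.375]
print("short",cast("top",T([(112,136),(238,138),(236,195),(112,193)]),.077).mean(0).round(4))
print("rods",cast("top",T([(42,158),(305,158)]),.112).round(4).tolist())
o=get_obs();print(o["opening"],o["eef_pos"],o["grasp_force"])
x,y,z=o["eef_pos"];p,r=cur()
plan([(x,y,.2,5)]);plan([(.4985,.3145,.2,1)],np.array([x,y,.2]),r)
E
```

```text
short [0.4949 0.3161 0.077 ]
rods [[0.4951, 0.4042, 0.112], [0.4966, 0.2256, 0.112]]
0.5642518818769847 [0.37073186 0.30911777 0.0031351 ] 62.53625750541687
dp [0.0, 0.001, -0.787] turn [0.003, -0.001, 0.0] rows>= 3.1
dp [-0.023, 0.511, 0.001] turn [0.003, -0.001, 0.134] rows>= 2.0
```

Request:
{"api": "arm_command", "payload": {
  "dp": [
    [0, 0, -0.1],
    [0, 0, -0.3],
    [0, 0, -0.5],
    [0, 0, -0.7],
    [0, 0, -0.7]
  ],
  "turn": [
    [0, 0, 0],
    [0, 0, 0],
    [0, 0, 0],
    [0, 0, 0],
    [0, 0, 0]
  ],
  "jaw": [0, 0, 0, 0, 0]
}}

```text
time_s: 24.9
eef_pos: [0.3727, 0.3102, 0.1819]
eef_rot: [0.002, 0.675, 0.737, 0.004]
wrist_force: [0.3, -0.4, -1.5]
opening: 0.564
grasp_force: 62.5
```

Request:
{"api": "arm_command", "payload": {
  "dp": [
    [0, 0.15, 0],
    [-0.01, 0.35, 0],
    [-0.018, 0.508, 0],
    [-0.018, 0.508, 0],
    [-0.018, 0.508, 0]
  ],
  "turn": [
    [0, 0, 0.05],
    [0, 0, 0.1],
    [0, 0, 0.134],
    [0, 0, 0.134],
    [0, 0, 0.134]
  ],
  "jaw": [0, 0, 0, 0, 0]
}}

```text
time_s: 25.52
eef_pos: [0.4955, 0.315, 0.1756]
eef_rot: [-0.001, 0.701, 0.713, -0.002]
wrist_force: [-1.2, -0.4, -2.0]
opening: 0.564
grasp_force: 62.5
```

Request:
{"api": "arm_command", "payload": {
  "dp": [
    [0, 0, 0.1],
    [0, 0, 0.19],
    [0, 0, 0.19],
    [0, 0, 0.19]
  ],
  "turn": [
    [0, 0, 0],
    [0, 0, 0],
    [0, 0, 0],
    [0, 0, 0]
  ],
  "jaw": [0, 0, 0, 0]
}}

```text
time_s: 26.02
eef_pos: [0.4966, 0.3157, 0.1306]
eef_rot: [0.0, 0.701, 0.713, 0.0]
wrist_force: [-0.3, 0.3, -0.6]
opening: 0.564
grasp_force: 62.5
```

```bash
python3 - <<'E'
from h import *
[camera("side") for i in range(3)]
a=camera("top");s=camera("side")
o=get_obs();print(o["opening"],o["eef_pos"],o["grasp_force"]);plan([(.4975,.3155,.0805,.9)])
cv2.imwrite("pics/k1.png",np.hstack([cv2.resize(a[150:250,190:290],(400,400),interpolation=2),cv2.resize(s[120:220,205:305],(400,400),interpolation=2)]))
E
```

```text
0.5652463486983579 [0.49734818 0.31562384 0.13074795] 62.524720430374146
dp [-0.001, 0.0, 0.201] turn [0.003, -0.001, 0.003] rows>= 0.8
```

View pics/k1.png

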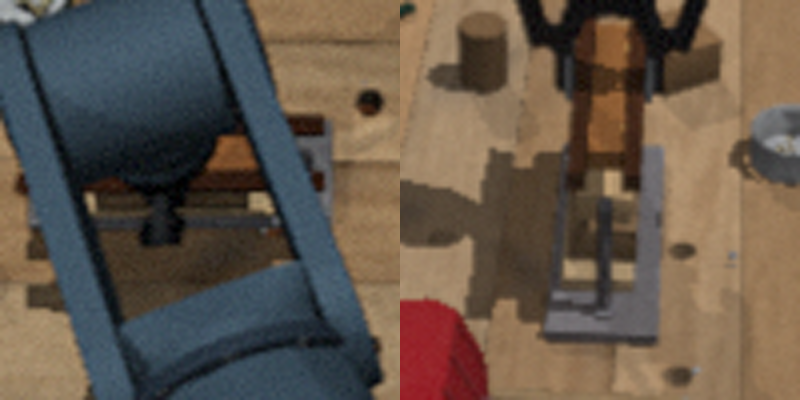

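The side crop shows the near notch centred at x≈605 with the rod top at (604,203), so they line up. The bar ends in the top crop, (17) and (325), are centred on the rods too. Lowering.

Request:
{"api": "arm_command", "payload": {
  "dp": [
    [0, 0, 0.06],
    [0, 0, 0.12],
    [0, 0, 0.16],
    [0, 0, 0.19],
    [0, 0, 0.19]
  ],
  "turn": [
    [0, 0, 0],
    [0, 0, 0],
    [0, 0, 0],
    [0, 0, 0],
    [0, 0, 0]
  ],
  "jaw": [0, 0, 0, 0, 0]
}}

```text
time_s: 26.9
eef_pos: [0.4966, 0.3152, 0.0815]
eef_rot: [-0.0, 0.701, 0.713, -0.001]
wrist_force: [-0.7, 0.0, -1.4]
opening: 0.566
grasp_force: 62.6
```

Request:
{"api": "arm_command", "payload": {
  "dp": [
    [0, 0, 0.007],
    [0, 0, 0.013],
    [0, 0, 0.013]
  ],
  "turn": [
    [0, 0, 0],
    [0, 0, 0],
    [0, 0, 0]
  ],
  "jaw": [0, 0, 0]
}}

```text
time_s: 27.28
eef_pos: [0.4973, 0.3156, 0.0802]
eef_rot: [0.0, 0.701, 0.713, 0.0]
wrist_force: [-2.8, -0.8, 4.2]
opening: 0.565
grasp_force: 63.2
```

Request:
{"api": "arm_command", "payload": {
  "dp": [
    [0, 0, 0],
    [0, 0, 0],
    [0, 0, 0],
    [0, 0, -0.01],
    [0, 0, -0.1]
  ],
  "turn": [
    [0, 0, 0],
    [0, 0, 0],
    [0, 0, 0],
    [0, 0, 0],
    [0, 0, 0]
  ],
  "jaw": [0, 0.82, 0.82, 0.82, 0.82]
}}

```text
time_s: 27.9
eef_pos: [0.4955, 0.3148, 0.1026]
eef_rot: [-0.001, 0.701, 0.713, -0.002]
wrist_force: [-0.1, 0.7, 1.0]
opening: 0.819
grasp_force: 0.0
```

Request:
{"api": "arm_command", "payload": {
  "dp": [
    [0, 0, -0.15],
    [0, 0, -0.35],
    [-0.2, 0, -0.4],
    [-0.4, 0, -0.4],
    [-0.6, 0, -0.4]
  ],
  "turn": [
    [0, 0, 0],
    [0, 0, 0],
    [0, 0, 0],
    [0, 0, 0],
    [0, 0, 0]
  ],
  "jaw": [0.82, 0.82, 0.82, 0.82, 0.82]
}}

```text
time_s: 28.52
eef_pos: [0.4996, 0.1641, 0.2046]
eef_rot: [0.0, 0.701, 0.713, 0.0]
wrist_force: [0.3, 0.3, 0.3]
opening: 0.82
grasp_force: 0.0
```

Request:
{"api": "arm_command", "payload": {
  "dp": [
    [-0.2, 0, 0],
    [-0.4, 0, 0],
    [-0.5, 0, 0],
    [-0.5, 0, 0],
    [-0.5, 0, 0]
  ],
  "turn": [
    [0, 0, 0],
    [0, 0, 0],
    [0, 0, 0],
    [0, 0, 0],
    [0, 0, 0]
  ],
  "jaw": [0.82, 0.82, 0.82, 0.82, 0.82]
}}

```text
time_s: 29.15
eef_pos: [0.5016, 0.041, 0.2041]
eef_rot: [-0.0, 0.701, 0.713, 0.0]
wrist_force: [0.8, -0.1, 0.1]
opening: 0.816
grasp_force: 0.0
```

```bash
python3 - <<'E'
from h import *
[camera("side") for i in range(3)]
a=camera("top");s=camera("side")
o=get_obs();print(o["time_s"],o["eef_pos"],np.abs(o["dq"]).max())
cv2.imwrite("pics/m1.png",np.hstack([cv2.resize(a[150:250,190:290],(400,400),interpolation=2),cv2.resize(s[120:220,205:305],(400,400),interpolation=2)]))
E
```

```text
29.4 [0.50158289 0.0413659  0.20400385] 0.0037736766018945846
```

View pics/m1.png

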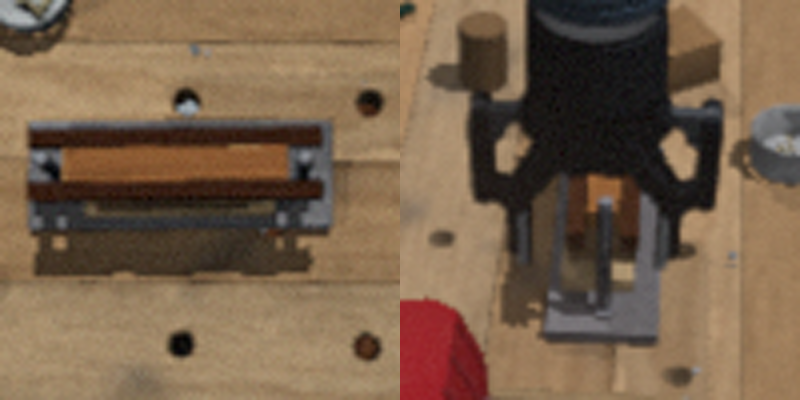

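The top crop shows the bar lying level with rods at (45,160) and (305,160) standing in both notches, and the block, dog and tin unmoved. Handing in.

```bash
python3 -c "
from bench import *
print(hand_in())"
```

```text
the job is handed in; nothing more can be done
None
```

The pack is stacked long, middle, short on the press board, with the bar flat on top and a rod in each notch; I handed it in at about 29 s and got no verdict back.

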